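# Show the frosted label of a solder sample plate

### The job

Find the green sample plate in the slotted black rack, tell its frosted end by the small corner notch, grip it by its plain green end (never touch the frosted end with the fingers) and lift it out of the rack. Tip it so that its yellow label looks upward, halfway from upright to flat or flatter, and hold the middle of the label inside the white ring on the blue mat as seen from straight above, about 15 cm (at least 10, at most 20) above the table, for the overhead camera to read. Leave the other two plates, the reel and the screwdriver where they are, and finish holding the plate still in the gripper: do not put it down.

Things in the scene. Friction and masses are not known exactly. Their poses are not given: they have to be found in the camera images.
- plate_grip (a point): Middle of the plain part of the loose green plate (about 70 g), a slab 110 long (x), 8 thick (y), 55 high (z), standing on its long edge in a rack slot, at any yaw. Point: 27.5 mm above its lower edge, mid-thickness. The plain green runs 37 mm to -x and 38 mm to +x of it; further +x is the white frosted end, 35 mm long, its upper outer corner cut by a 10 x 10 mm notch (always up at the start).
- plate_label (a point): Middle of the yellow label (24 long, 26 high), found only on the +y face of the frosted end: 54.5 mm along x, 4 mm along y and 3.5 mm below point plate_grip. Axes as the plate's; the label looks along +y. With the label facing you and the notch up, the notch is at the upper left.
- rack: Black rack fixed to the table, 136 (x) x 160 (y) x 26 high, origin at the centre of its underside. Three slots along its x, at y = -55, 0, +55 mm, 113 long, 10 wide, 18 deep, open upward; the plates' top edges stand 63 mm above the table. Any slot may hold the green plate. Rack and all plates have the same yaw, which may be anything.
- blank_a_center (a point): Centre of a loose copper-brown plate 110 x 8 x 55 mm without notch or frosted end, standing in another slot (about 70 g). Leave it.
- blank_b_center (a point): Centre of a loose blue plate 110 x 8 x 55 mm without notch or frosted end, standing in another slot (about 70 g). Leave it.
- ring_center (a point): Centre of a white ring (inner diameter 80 mm, outer 88) printed on a blue square mat, 170 x 170 x 3 mm, fixed to the table. The point lies on the mat's top surface, 3 mm above the table.
- reel_center (a point): Centre of a loose green and silver solder reel lying flat, diameter 60, height 26 mm. Leave it.
- driver: Loose screwdriver with an orange handle, 160 mm long, lying along its own x axis (handle to -x), at most 30 mm high. Leave it.

How it is judged:
On the way:
1. the green plate is lifted clear of the rack in the fingers (height (world z) of plate_grip above 0.09 m and contact force between plate and the fingers above 1 N), for 0.2 s.
At the end, for the whole second after the job is handed in: The fingers hold the plate at rest; the label's middle is within 40 mm of the ring's centre seen from above and 80 to 220 mm above the table; the label's face looks up, its normal within 55 degrees of vertical; the plate does not touch the rack (horizontal distance between plate_label and ring_center below 0.04 m and height (world z) of plate_label between 0.08 and 0.22 m and height (world z) of plate_grip above 0.06 m and angle between plate_label's own y axis and vertical below 0.96 rad and contact force between plate and the fingers above 1 N and contact force between plate and rack below 0.1 N and linear speed of plate below 0.03 m/s and angular speed of plate below 0.3 rad/s); the arm keeps its last pose, push and grip.
It fails at once if a finger touches the frosted end (contact force between the fingers and frosted above 0.5 N).
It fails at once if another plate is disturbed (distance of any of blank_a_center, blank_b_center from where it was at the start of the episode above 0.015 m).
It fails at once if the reel is moved (distance of reel_center from where it was at the start of the episode above 0.02 m).
It fails at once if the screwdriver is moved (distance of driver from where it was at the start of the episode above 0.02 m).
It also fails if it takes over 32 s, if anything falls off the work surface, if the arm or the gripper's body presses on something with over 40 N, if the wrist force passes 120 N, or if a joint passes its speed limit or range.

### The arm

A 6-joint arm with a two-finger parallel gripper is mounted at the origin on the work surface. World frame = base frame: x ahead of the robot, y to its left, z up, the work surface at z = 0. Lengths are in m, angles in rad, forces in N, time in s.
With the tool pointing down it reaches from about 0.4 to 0.825 m from the base axis. Payload 7 kg.
Tool frame: the origin (TCP) lies at the very end of the fingers, on their centre line; the grasp point (between the pads) lies 19 mm behind it; z points along the fingers, x is the direction in which the jaws open and shut, and the axes are right-handed (so a half turn about z gives the same grasp; the last joint's range is limited). The gripper opens to 88 mm and grips with 3 to 60 N. Pads are 19 mm wide; open, the fingers measure 130 mm over their backs; the gripper's body (78 mm by 193 mm) begins 47 mm behind the grasp point.
Start: joints at [1.485, 0.359, 0.012, 0, -1.224, -0.288], TCP at [0.246, 0.628, 0.227] pointing down, gripper open.
Joint ranges: [-3.07, 3.07], [-1.43, 2.12], [-1.02, 1.25], [-3.03, 1.67], [-3.05, -0], [-3.03, 3.03]. Speed limits (rad/s): [2.39, 2.39, 3.01, 3.14, 3.14, 3.14].

### API

Orientations are given as [roll, pitch, yaw] about the fixed x, y, z axes, in that order (R = Rz(yaw) Ry(pitch) Rx(roll)).
In Python, from station import telemetry, grab_frame, arm, regions_of, pinpoint gives the robot as it stands. The module is installed in compiled form; this text tells all that it offers.
- The arm moves only by the shell command python3 -m inch 'ROWS' [FORCE]. ROWS is text: rows parted by semicolons, each of 7 numbers parted by spaces: the opening, from 0 (shut) to 1 (fully open), then the shift along the world's x, y, z in cm, then the turn, a rotation vector about the world's x, y, z in degrees. A call has 1 to 12 rows; each row is the pose to reach, as a shift and turn from the pose measured when the call began; what a row does not reach only later rows make up. A row lasts 1/8 s, in which the tool goes at most 62.5 mm and 10.7 degrees, less where a joint would pass 70% of its speed; a pose out of reach is approached as far as the arm can. A call with a gripper value outside its range is refused whole. The fingers move at their own pace and stop on an object; FORCE is the grip in N (left out, the last holds). Time passes only in rows, so rows that repeat a pose let the fingers close. It gives the time, the measured TCP pose, the force and the opening at its end, in the units of the state.
- telemetry.get_state(): the state, without advancing time (a new reading comes with each control period).
- grab_frame(name): name is "scene" or "top" or "wrist"; returns a dict with "pixels" (420x560x3 uint8, red, green, blue), "fx", "fy", "cx", "cy" (pixels), "R" (3x3) and "t" (3): a world point X has camera coordinates R X + t. Camera axes: x right, y down, z forward; pixel columns grow to the right and rows downward; lengths in m; the calibration is good to about 2 mm. A picture is of the moment at which its call begins. There is no depth.
- arm.job_done(): hands the job in, once; it reports no verdict.
Trained networks look in the newest picture that a camera, given by its name, has taken for a name from the list of things; names that differ only in an ending like _2 or _b are one class to them, and where a whole thing is asked for, a point or a joint stands for the part that bears it (a point fixed in the world has none). Each returns a list of dicts, best first, with "p" (0 to 1); they miss things now and then, are a little off and sometimes report something else, mostly with a low value. They report only what shows in the picture. A call takes as long as a camera call.
- regions_of(camera, name): "pixels" (420x560 bool, what is visible of it) and "bbox" ([left, top, right, bottom] in pixels, round what is visible of it).
- pinpoint(camera, name): "location" ([column, row] in pixels: a listed point, or the origin of a listed thing).
The state is a dict: "t": time; "q": joint angles; "qd": joint speeds; "joint_efforts": joint torques, N m; "eef_pos": TCP position; "ee_rot": TCP orientation; "force": force on the tool from outside, world axes, zero at the start; "moment": the same for the moment, N m; "width": finger opening in m.
Only numpy, scipy, OpenCV 4.12 (cv2) and the standard library are available. Lean on these libraries where they do the work, as an engineer would, in place of code of your own. Each camera call takes 0.05 s, during which the arm holds its last target. There are 200 camera calls.

## Working session

There is one attempt and no reset: what is moved stays moved. The work goes in short steps, Python scripts to look and compute and a shell command to move; the robot and the scene stay as the last step left them, time stands still between calls to the robot, and variables do not carry over. Pictures are saved under pics/ and viewed, about 8 in all and at most 12, crops included, and the job is handed in when it is done.

```bash
mkdir -p pics; cat > h.py <<'E'
import numpy as np, cv2
from station import telemetry, grab_frame, arm, regions_of, pinpoint
def save(f,n): cv2.imwrite('pics/'+n+'.png',f['pixels'][:,:,::-1])
def ray(f,p,z):
    R=np.array(f['R']);t=np.array(f['t']);c=-R.T@t
    d=R.T@np.array([(p[0]-f['cx'])/f['fx'],(p[1]-f['cy'])/f['fy'],1]); return c+d*(z-c[2])/d[2]
def proj(f,X):
    c=np.array(f['R'])@np.array(X)+np.array(f['t']); return np.array([f['fx']*c[0]/c[2]+f['cx'],f['fy']*c[1]/c[2]+f['cy']])
E
python3 - <<'E'
from h import *
Z=dict(plate_grip=.0355,plate_label=.032,rack=0,blank_a_center=.0355,blank_b_center=.0355,ring_center=.003,reel_center=.013,driver=.012)
np.set_printoptions(precision=3,suppress=True)
ims=[]
for c in ['top','scene']:
    f=grab_frame(c); ims.append(f['pixels']);save(f,c+'0')
    print(c,'cam at',-np.array(f['R']).T@f['t'])
    for n,z in Z.items():
        for r in pinpoint(c,n)[:2]: print(n,r['p'],np.array(r['location']),ray(f,r['location'],z))
s=telemetry.get_state();print(s)
E
```

```text
top cam at [ 0.52  -0.094  1.23 ]
plate_grip 0.67 [133.8 236.3] [0.584 0.231 0.036]
plate_label 0.84 [147.9 223.5] [0.615 0.199 0.032]
rack 0.68 [142.6 234.5] [0.59 0.22 0.  ]
blank_a_center 0.9 [128.3 214.6] [0.636 0.246 0.036]
blank_a_center 0.57 [144.9 235.1] [0.587 0.205 0.036]
ring_center 0.57 [346.5 230.2] [ 0.6   -0.285  0.003]
reel_center 0.6 [216.  159.4] [0.776 0.039 0.013]
driver 0.62 [415.3 269.3] [ 0.503 -0.45   0.012]
scene cam at [1.11  0.153 0.885]
plate_grip 0.84 [437.8 271.6] [0.583 0.236 0.035]
plate_label 0.97 [407.4 278.9] [0.626 0.188 0.032]
rack 0.57 [423.5 281.7] [0.598 0.221 0.   ]
blank_a_center 0.71 [439.2 270.6] [0.579 0.238 0.035]
blank_a_center 0.63 [433.  297.8] [0.643 0.246 0.035]
blank_b_center 0.89 [418.9 251.2] [0.556 0.187 0.035]
ring_center 0.72 [214.7 191. ] [ 0.606 -0.291  0.003]
reel_center 0.98 [305.6 311.7] [0.779 0.034 0.013]
driver 0.57 [181.3 141.5] [ 0.519 -0.445  0.012]
{'t': 0.9, 'q': array([ 1.485,  0.359,  0.012, -0.   , -1.224, -0.288]), 'qd': array([-0.   ,  0.   ,  0.002, -0.001, -0.001,  0.001]), 'joint_efforts': array([ -0.   , -58.235,  29.33 ,   7.002,   0.012,  -0.   ]), 'eef_pos': array([0.246, 0.628, 0.227]), 'ee_rot': array([ 3.142,  0.   , -1.945]), 'force': array([ 1.005, -0.222,  0.14 ]), 'moment': array([ 0.013,  0.006, -0.025]), 'width': 0.0876248547452527}
```

```bash
python3 - <<'E'
import cv2,numpy as np
a=cv2.imread('pics/top0.png');b=cv2.imread('pics/scene0.png')
A=cv2.resize(a[180:285,90:195],(400,400),interpolation=2);B=cv2.resize(b[220:340,360:480],(400,400),interpolation=2)
cv2.imwrite('pics/crop0.png',np.vstack([np.hstack([A,B]),np.hstack([cv2.resize(a,(267,200)),cv2.resize(b,(267,200)),np.zeros((200,266,3),np.uint8)])]))
E
```

```text
(no output)
```

View pics/crop0.png

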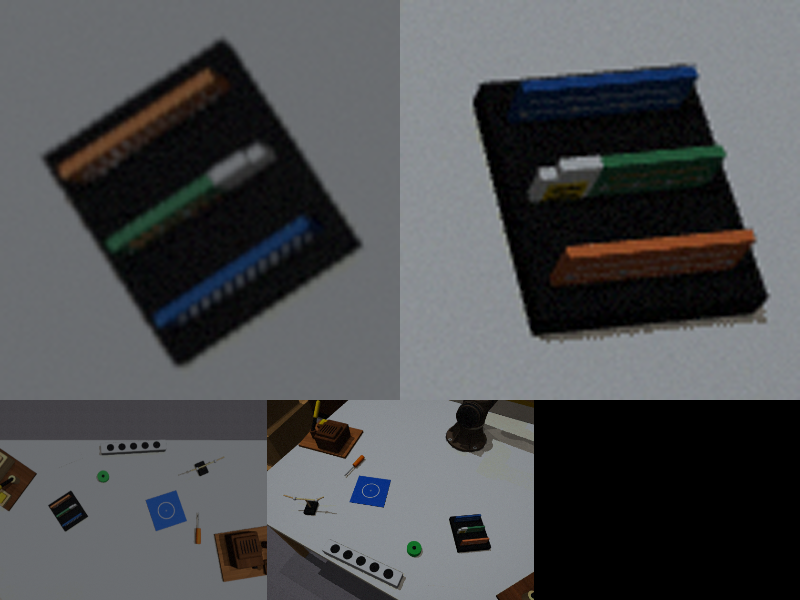

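The green plate is in the middle slot, with the copper plate on the upper-left side and the blue one on the lower-right in the top view. The notch and frosted end point to image right (top crop about 260,155), and the label faces the scene camera. That matches the description. Next I'll fit the rack's pose by its silhouette in both cameras.

```bash
cat > fit.py <<'E'
from h import *
from scipy.optimize import minimize
np.set_printoptions(precision=4,suppress=True)
def box(c,s): return np.array([[c[0]+i*s[0]/2,c[1]+j*s[1]/2,c[2]+k*s[2]/2] for i in(-1,1) for j in(-1,1) for k in(-1,1)])
parts=[box((0,0,.013),(.136,.16,.026))]+[box((0,y,.0355),(.11,.008,.055)) for y in(-.055,0,.055)]
def W(p,P): c,s=np.cos(p[2]),np.sin(p[2]); return P@np.array([[c,-s,0],[s,c,0],[0,0,1]]).T+[p[0],p[1],0]
S=4
def model(f,p,box):
    m=np.zeros(((box[3]-box[1])*S,(box[2]-box[0])*S),np.uint8)
    for P in parts:
        q=np.array([(proj(f,X)-box[:2]+.5)*S for X in W(p,P)])
        cv2.fillConvexPoly(m,cv2.convexHull((q*16).astype(np.int32)),1,shift=4)
    return m
F=[]
for n,b in(('top',(90,180,195,285)),('scene',(360,220,480,340))):
    f=grab_frame(n); im=f['pixels'][b[1]:b[3],b[0]:b[2]]
    im=cv2.resize(im,None,fx=S,fy=S,interpolation=cv2.INTER_CUBIC)
    hsv=cv2.cvtColor(im,cv2.COLOR_RGB2HSV); v=hsv[...,2];bg=np.median(v[:20])
    m=((v<.55*bg)|(hsv[...,1]>110)).astype(np.uint8)
    m=cv2.morphologyEx(m,cv2.MORPH_CLOSE,np.ones((25,25)))
    F.append((f,b,m))
def cost(p,FF): return sum(1-(model(f,p,b)&m).sum()/(model(f,p,b)|m).sum() for f,b,m in FF)
for FF in([F[0]],[F[1]],F):
    r=min((minimize(cost,[.59,.22,y],args=(FF,),method='Nelder-Mead',options=dict(initial_simplex=np.array([[.59,.22,y],[.605,.22,y],[.59,.235,y],[.59,.22,y+.15]]))) for y in(-1.2,-1.0)),key=lambda r:r.fun)
    print(r.x,np.degrees(r.x[2]),r.fun)
p=r.x
# along-plate: green/white boundary & ends on the top edge
for f,b,m in F:
    row=[]
    for x in np.arange(-.064,.065,.004):
        u,v=proj(f,W(p,np.array([[x,0,.063]]))[0]); c=f['pixels'][int(round(v)),int(round(u))].astype(int); row.append(f'{x*1000:.0f}:'+','.join(map(str,c)))
    print(' '.join(row))
E
python3 fit.py
```

```text
[ 0.594   0.2154 -0.9806] -56.18705157299038 0.019555042636404396
[ 0.5984  0.2169 -0.9797] -56.13466019487649 0.014544617685978922
[ 0.5961  0.2162 -0.983 ] -56.321814823585036 0.0640243054397528
-64:106,109,112 -60:93,94,96 -56:14,25,19 -52:28,58,42 -48:34,69,49 -44:32,61,43 -40:41,72,55 -36:33,61,45 -32:39,71,53 -28:31,61,44 -24:40,72,55 -20:32,61,44 -16:30,59,43 -12:31,60,44 -8:26,55,39 -4:29,58,43 0:31,59,43 4:36,70,52 8:37,71,52 12:36,69,50 16:37,70,49 20:83,88,90 24:103,105,109 28:102,105,108 32:103,106,109 36:96,98,102 40:103,105,108 44:85,87,90 48:83,86,88 52:68,69,73 56:49,50,53 60:14,14,15 64:14,13,16
-64:136,141,145 -60:133,139,141 -56:137,141,144 -52:54,95,72 -48:32,76,52 -44:27,73,47 -40:31,78,49 -36:33,80,51 -32:32,77,50 -28:34,77,51 -24:29,75,48 -20:30,72,48 -16:36,81,56 -12:34,76,53 -8:32,75,50 -4:36,76,53 0:36,80,50 4:37,85,56 8:30,78,50 12:34,77,52 16:34,77,50 20:78,100,90 24:131,135,138 28:136,141,145 32:135,139,143 36:136,142,144 40:131,138,141 44:136,139,143 48:16,13,13 52:11,13,14 56:5,7,13 60:11,9,9 64:13,11,12
```

```bash
python3 -m inch '0.4 34 -39.7 0 0 0 -34.9;0.4 34 -39.7 0 0 0 -34.9;0.4 34 -39.7 0 0 0 -34.9;0.4 34 -39.7 0 0 0 -34.9;0.4 34 -39.7 0 0 0 -34.9;0.4 34 -39.7 0 0 0 -34.9;0.4 34 -39.7 0 0 0 -34.9;0.4 34 -39.7 -5 0 0 -34.9;0.4 34 -39.7 -10 0 0 -34.9;0.4 34 -39.7 -10 0 0 -34.9;0.4 34 -39.7 -10 0 0 -34.9;0.4 34 -39.7 -10 0 0 -34.9' 40
python3 - <<'E'
from h import *
np.set_printoptions(precision=4,suppress=True)
f=grab_frame('wrist');save(f,'w1')
for n,z in(('plate_grip',.0355),('plate_label',.032)):
    for r in pinpoint('wrist',n)[:1]: print(n,r['p'],r['location'],ray(f,r['location'],z))
s=telemetry.get_state();print(s['t'],s['q'],s['eef_pos'],s['ee_rot'])
c,sn=np.cos(-.983),np.sin(-.983)
for x in(-.055,.02,.055): print(proj(f,[.5961+c*x,.2162+sn*x,.063]))
E
```

```text
t: 2.5
eef_pos: [0.5872, 0.2329, 0.1288]
ee_rot: [-3.141, 0.003, -2.552]
force: [-0.3, 0.7, 0.6]
width: 0.0351
plate_grip 0.91 [284.4, 211.9] [0.5837 0.2316 0.0355]
plate_label 0.98 [281.0, 139.8] [0.6189 0.1843 0.032 ]
2.65 [ 0.6864  0.362  -0.2203  0.0002 -0.9854 -0.0972] [0.5868 0.2328 0.1284] [ 3.1415  0.0031 -2.5522]
[282.2308 265.1973]
[282.6787 170.2254]
[282.9175 119.586 ]
```

View pics/w1.png

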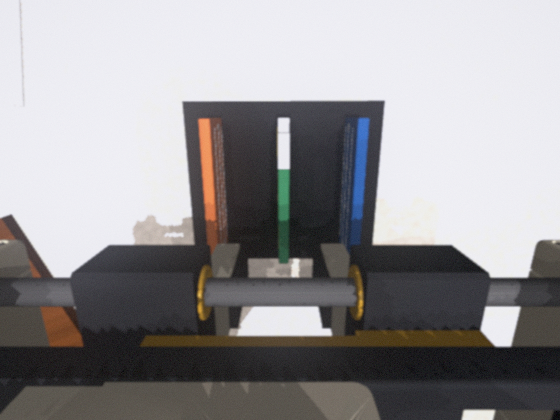

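The wrist view confirms the fit. The plate runs up column 284, with the white/green boundary at row 168 against 170 predicted, and it sits between the fingers. Now I descend and grip.

```bash
python3 -m inch '0.4 -0.1 -0.15 -3 0 0 0;0.4 -0.1 -0.15 -6 0 0 0;0.4 -0.1 -0.15 -8 0 0 0;0.4 -0.1 -0.15 -9.5 0 0 0;0.4 -0.1 -0.15 -9.5 0 0 0;0 -0.1 -0.15 -9.5 0 0 0;0 -0.1 -0.15 -9.5 0 0 0;0 -0.1 -0.15 -9.5 0 0 0;0 -0.1 -0.15 -9.5 0 0 0;0 -0.1 -0.15 -9.5 0 0 0' 40
```

```text
t: 3.9
eef_pos: [0.5861, 0.2314, 0.034]
ee_rot: [3.142, 0.004, -2.552]
force: [-0.6, -0.5, 5.1]
width: 0.0076
```

```bash
python3 -m inch '0 0 0 2 0 0 0;0 0 0 4 0 0 0;0 0 0 7 0 0 0;0 0 0 11 0 0 0;0 0 0 15 0 0 0;0 0 0 17 0 0 0;0 0 0 17 0 0 0;0 0 0 17 0 0 0'
python3 - <<'E'
from h import *
f=grab_frame('wrist');save(f,'w2');a=f['pixels'];f=grab_frame('scene');
im=np.hstack([cv2.resize(a,(400,300)),cv2.resize(f['pixels'][170:320,340:540],(400,300))]);cv2.imwrite('pics/lift.png',im[:,:,::-1])
print(telemetry.get_state()['q'])
E
```

```text
t: 4.9
eef_pos: [0.5854, 0.2311, 0.2027]
ee_rot: [3.141, 0.002, -2.552]
force: [-0.7, 0.2, -1.2]
width: 0.0077
[ 6.85581440e-01  2.99474358e-01 -1.30194631e-01 -4.70965249e-05
 -1.13977858e+00 -9.61949726e-02]
```

View pics/lift.png

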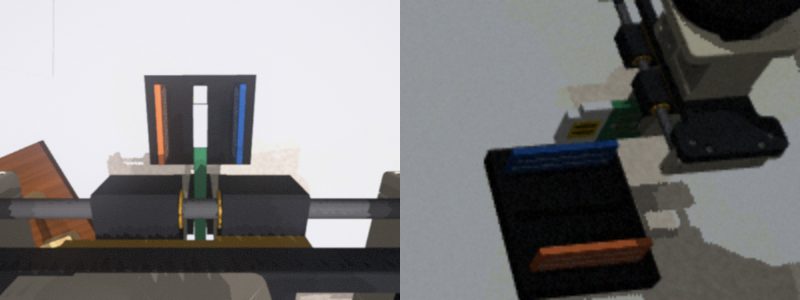

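```bash
python3 - <<'E'
import numpy as np
from scipy.spatial.transform import Rotation as R
np.set_printoptions(precision=2,suppress=True)
l0=np.array([.0545,.004,-.002]);yaw0=np.radians(33.8-90)
T=np.array([.5854,.2311,.2027]);ring=np.array([.603,-.288,.155])
P0=R.from_euler('z',yaw0)
for dy,th in((20,0),(20,26),(20,52)):
    P=R.from_euler('z',yaw0+np.radians(dy))*R.from_euler('x',th,degrees=True)
    print(dy,th,(ring-P.apply(l0)-T)*100,np.degrees((P*P0.inv()).as_rotvec()))
E
```

```text
20 0 [ -2.87 -49.01  -4.57] [ 0.  0. 20.]
20 26 [ -2.9  -49.05  -4.77] [ 18.09 -18.86  19.65]
20 52 [ -2.88 -49.02  -4.96] [ 36.16 -37.71  18.6 ]
```

```bash
python3 -m inch '0 -0.5 -4 2 0 0 2;0 -0.8 -9 2 0 0 5;0 -1 -14 2 0 0 8;0 -1.5 -20 2 0 0 11;0 -2 -26 2 0 0 14;0 -2.3 -32 2 0 0 17;0 -2.6 -38 2 0 0 20;0 -2.9 -43 2 0 0 20;0 -2.9 -47 2 0 0 20;0 -2.9 -49 2 0 0 20;0 -2.9 -49 2 0 0 20;0 -2.9 -49 2 0 0 20'
python3 -c "
from h import *
print(telemetry.get_state()['q'].round(3))"
```

```text
t: 6.5
eef_pos: [0.5564, -0.2582, 0.222]
ee_rot: [3.141, 0.001, -2.203]
force: [0.4, 0.1, -0.9]
width: 0.0075
[-0.117  0.262 -0.136 -0.002 -1.173  1.057]
```

```bash
python3 -m inch '0 0 0 0 4 -2.94 0;0 0 0 0 8 -5.9 0;0 0 0 0 12.9 -9.5 0;0 0 0 -1 17.7 -13 0;0 0 0 -2 22.6 -16.6 0;0 0 0 -3 27.4 -20.1 0;0 0 0 -4 32 -23.6 0;0 0 0 -5 36 -26.6 0;0 0 0 -6 40 -29.4 0;0 0 0 -7 41.9 -30.8 0;0 0 0 -7 41.9 -30.8 0;0 0 0 -7 41.9 -30.8 0'
python3 - <<'E'
from h import *
from scipy.spatial.transform import Rotation as R
np.set_printoptions(precision=4,suppress=True)
s=telemetry.get_state();print(s['t'],s['q'],s['qd'])
Rt=R.from_euler('xyz',s['ee_rot']).as_matrix(); y=-Rt[:,0];z=-Rt[:,2];x=np.cross(y,z)
L=s['eef_pos']+.0545*x+.004*y-.002*z;print('label',L,'normal',y,np.degrees(np.arccos(y[2])))
ims=[]
for c in('top','scene'):
    f=grab_frame(c);ims.append(f['pixels'])
    r=pinpoint(c,'plate_label')[:1];print(c,[(q['p'],q['location'],ray(f,q['location'],L[2])) for q in r],proj(f,L),'ring',proj(f,[.603,-.288,.003]),[(q['p'],q['location']) for q in pinpoint(c,'ring_center')[:1]])
    save(f,c+'9')
a=cv2.resize(ims[0][170:320,270:470],(400,300));b=cv2.resize(ims[1][90:240,120:320],(400,300))
cv2.imwrite('pics/fin.png',np.hstack([a,b])[:,:,::-1])
E
```

```text
t: 8.0
eef_pos: [0.5569, -0.2577, 0.1526]
ee_rot: [-3.139, 0.908, -2.199]
force: [-0.2, 0.1, 0.2]
width: 0.008
8.0 [-0.7341  0.4737 -0.0012 -0.9303 -1.359   2.0126] [ 0.0027 -0.0152  0.0051 -0.001   0.0011  0.0043]
label [ 0.6033 -0.2866  0.1546] normal [0.362 0.498 0.788] 38.002052862523705
top [(0.75, [358.7, 225.2], array([ 0.6006, -0.288 ,  0.1546]))] [358.0126 223.9868] ring [347.76  228.852] [(0.92, [348.9, 230.4])]
scene [(0.63, [207.1, 150.9], array([ 0.6121, -0.2844,  0.1546]))] [208.5244 147.7172] ring [216.3251 190.5717] [(0.96, [218.6, 191.8])]
```

View pics/fin.png

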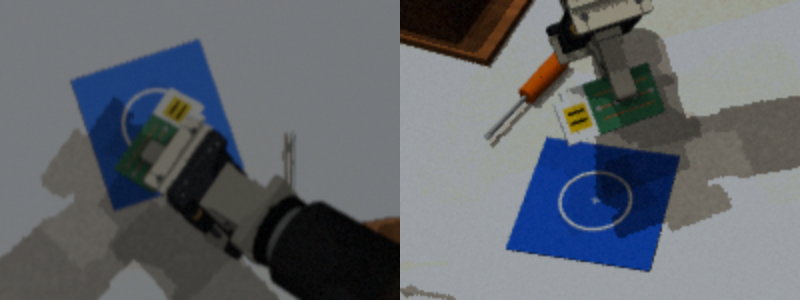

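The label faces up over the ring, and its image position agrees with the kinematics. I'll let it settle and hand in.

```bash
python3 -m inch '0 0 0 0 0 0 0;0 0 0 0 0 0 0;0 0 0 0 0 0 0;0 0 0 0 0 0 0' && python3 -c "
from h import *
s=telemetry.get_state();print(abs(s['qd']).max(),s['width']);print(arm.job_done())"
```

```text
t: 8.8
eef_pos: [0.5566, -0.2579, 0.1527]
ee_rot: [-3.138, 0.908, -2.2]
force: [0.6, -0.2, -0.9]
width: 0.0074
0.0021306331893710846 0.007437080293431973
the job is handed in; nothing more can be done
None
```

I gripped the green plate in the middle of its plain part at 40 N, lifted it out of the middle slot, and carried it to the ring. I tipped it 52° there and handed the job in at about 8.8 s, still holding it. `job_done` reports no verdict.

**Last checks**
- **Label position:** arm kinematics put its middle at (0.603, -0.287, 0.155), 15.5 cm above the table and within about 7 mm of my ring estimates. The networks put the label 3 mm off that (top camera) and about 9 mm off (scene camera), against the 40 mm allowed.
- **Tilt:** the label's normal is 38° from vertical (limit 55°).
- **Hold:** the joints were at rest and the fingers 7.4 mm apart on the 8 mm plate.
- **Other objects:** the blanks showed undisturbed in their slots after the lift. I did not re-measure the blanks, reel or screwdriver at the end, but the wrist force stayed near zero in the readings after each carrying move.

No check failed.

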